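# Lay out the tea corner

### The arm

A 7-joint arm with a two-finger parallel gripper is mounted at the origin on a cart in front of the work surface, level with it; the furniture and walls round the work are solid. World frame = base frame: x ahead of the robot, y to its left, z up, the work surface at z = 0. Lengths are in mm, angles in degrees, forces in N, time in s.
With the tool pointing down it reaches from about 400 to 875 mm from the base axis. Payload 4.4 kg.
Tool frame: the origin (TCP) lies on the centre line of the jaws, within the pads' length; the fingertips stand 25 mm ahead of it and the grasp point (between the pads) lies 6 mm ahead of it (bot.tips_ahead is the distance from the TCP to the fingertips, in mm); z points along the fingers, y is the line along which they close (so a half turn about z gives the same grasp; the last joint's range is limited). The gripper opens to 85 mm and grips with 20 to 120 N. Pads are 22 mm wide; open, the fingers measure 114 mm over their backs; the gripper's body (76 mm by 85 mm) begins 54 mm behind the grasp point. The pads swing forward as they close: fully open they stand 13 mm farther back than shut.
Start: joints at [-67.025, 36.005, 2.206, 86.941, -1.547, 57.084, -1.146], TCP at [292.501, 580.483, 256.313] pointing down, gripper open.
Joint ranges: [-175.42, 175.42], [-21.48, 121.26], [-71.46, 75.88], [10.55, 141.38], [-63.04, 243.04], [13.31, 113.54], [-168.57, 168.57]. Speed limits (degrees/s): [147.25, 147.25, 180, 180, 180, 180, 180].

### API

Orientations are given as [roll, pitch, yaw] about the fixed x, y, z axes, in that order (R = Rz(yaw) Ry(pitch) Rx(roll)).
In Python, from plant import telemetry, camera, camera_info, bot, nets gives the robot as it stands.
- The arm moves only by the shell command python3 -m creep 'ROWS' [FORCE]. ROWS is a JSON object of lists of equal length, an entry for each row: "translation": the shift along the tool's x, y, z in mm, a list of three; "roll": the turn about the tool's z in degrees; "fingers": the closure, from 0 (fully open) to 1 (shut). In form: {"translation": [[tx, ty, tz], ...], "roll": [roll, ...], "fingers": [fingers, ...]}. A call has exactly 10 rows; each row is the pose to reach, as a shift and turn from the pose commanded when the call began, along the tool's axes at that moment; what a row does not reach only later rows make up. A row lasts 1/8 s, in which the tool goes at most 62.5 mm and 10.7 degrees, less where a joint would pass 70% of its speed; a pose out of reach is approached as far as the arm can. A call with a gripper value outside its range is refused whole. The fingers move at their own pace and stop on an object; FORCE is the grip in N (left out, the last holds). Time passes only in rows, so rows that repeat a pose let the fingers close, or fill a call up. It gives the time, the measured TCP pose, the force, the opening and the grip force at its end, in the units of the state.
- telemetry.get_state(): the state, without advancing time (a new reading comes with each control period).
- camera(name): name is "side" or "top"; returns the picture (480x640x3 uint8, red, green, blue); there is no depth.
- camera_info(name): a dict with "mtx" (3x3 intrinsics, pixels), "k1" (the pictures are not rectified: a ray, as slopes to the right and down, at radius r is drawn at 1 + k1 r^2 times it, then the intrinsics apply), "eye" and "attitude" of the camera in the world. Camera axes: x right, y up, looking along -z (the intrinsics and any distortion apply to the point x, -y, -z); pixel columns grow to the right and rows downward; lengths in mm; the calibration is good to about 2 mm. A picture is of the moment at which its call begins. camera_info takes no time and is no camera call.
- bot.sign_off(): hands the job in; it is judged then, once.
Trained networks look in the newest picture that a camera, given by its name, has taken for a name from the list of things; names that differ only in an ending like _2 or _b are one class to them, and where a whole thing is asked for, a point or a joint stands for the part that bears it (a point fixed in the world has none). Each returns a list of dicts, best first, with "score" (0 to 1); they miss things now and then, are a little off and sometimes report something else, mostly with a low value. They report only what shows in the picture. A call takes as long as a camera call. They do not tell look-alikes from the thing itself.
- nets.spot_in(camera, name): "extent" ([centre column, centre row, width, height] in pixels, round what is visible of it).
The state is a dict: "t": time; "joint_positions": joint angles; "joint_velocities": joint speeds; "joint_torque": joint torques, N m; "position": TCP position; "tcp_rot": TCP orientation; "force": force on the tool from outside, world axes, zero at the start; "moment": the same for the moment, N m; "opening": finger opening in mm; "gripper_force": force on a finger pad.
Only numpy, scipy, OpenCV 4.12 (cv2) and the standard library are available. Lean on these libraries where they do the work, as an engineer would, in place of code of your own. Each camera call takes 0.05 s, during which the arm holds its last target. There are 200 camera calls.

### The job

Lay out the tea corner on the wooden board over the hob: slide the tea light under the candle warmer from its open front until it is fully home against the stop, lay the red-handled spoon flat and lengthwise inside the blue spoon rest, stand the brown dropper bottle upright in the middle of the black coaster and the sugar shaker upright in the middle of the white coaster. Leave the plain steel spoon where it lies.

Things in the scene. Friction and masses are not known exactly. Their poses are not given: they have to be found in the camera images.
- tea_light: Tea light: a small round candle in a silver cup, 38 mm across, 15 mm high, unlit, 20 g. Stands loose on the tiled worktop (tile top z = 0.003). Origin: centre of its underside, z up.
- red_spoon: Teaspoon with a red handle, 132 mm long, 26 mm wide at the bowl, 11 mm high, 20 g, lying flat, loose, on the worktop. Origin: centre of its underside, half way along; its x axis runs along the spoon, z up. Grip it across, at the middle, with the fingertips about 2 mm above the surface it lies on.
- sugar_shaker: Clear glass sugar shaker with a grey dome top and white contents, 44 mm across (round), 90 mm high (the wide glass part reaches to 74 mm), 100 g, standing loose on the worktop. Origin: centre of its underside, z up.
- drops_bottle: Small brown dropper bottle with a black rubber top, 33 mm across (round), 102 mm high; the wide part is the lower 69 mm; 70 g, standing loose on the worktop. Origin: centre of its underside, z up.
- steel_spoon: All-steel spoon without red, 134 x 27 x 12 mm, lying loose on the worktop. It is not wanted and stays where it lies. Origin: centre of its underside; x along the spoon.
- warmer: Dark steel candle warmer fixed on the hob board (top z = 0.018). Plate 58 x 86 mm, underside 26, top 32 mm above the board (studs to 36). Below it a channel 54 mm wide, open only to -x (robot side), front edge at x = -14 mm, stop at x = +20.5. Origin: on the board, where the tea light's centre belongs (it then shows 5 mm); x into the channel. Fingers do not fit in: push.
- spoon_rest: Blue ceramic spoon rest, a shallow tray 172 x 60 mm, fixed on the board. Its floor is 4 mm above the board; its rim stands 6 mm above the floor, round a space 160 x 48 mm, and is left out along both long sides over the middle 88 mm, where the fingers pass. Origin: centre of its underside, on the board; x along its length, z up.
- black_coaster: Small round black coaster, 64 mm across, fixed on the board. Floor 3 mm above the board, rim 4 mm wide and 3 mm above the floor; 56 mm across inside. Origin: centre of its underside, on the board.
- white_coaster: Round white coaster, 76 mm across, fixed on the board. Floor 3 mm above the board, rim 4 mm wide and 3 mm above the floor; 68 mm across inside. Origin: centre of its underside, on the board.
Mind the look-alikes: they are no part of the job. Of the things that look like the tea_light, the larger one is meant.

How it is judged:
By the outcome, as a careful person would: the job done as asked, in the order asked, and still so for the second after the job is handed in, with the robot touching nothing.
It also fails if it takes over 112 s, if anything falls off the work surface, if the arm or the gripper's body presses on something with over 40 N, if the wrist force passes 120 N, or if a joint passes its speed limit or range.

## Working session

There is one attempt and no reset: what is moved stays moved. The work goes in short steps, Python scripts to look and compute and a shell command to move; the robot and the scene stay as the last step left them, time stands still between calls to the robot, and variables do not carry over. Pictures are saved under pics/ and viewed, at most 14 in all, crops included, and the job is handed in when it is done.

```bash
ls; mkdir -p pics
python3 - <<'E'
from plant import telemetry, camera, camera_info, bot, nets
import cv2
print(telemetry.get_state(), bot.tips_ahead)
for c in ("top","side"):
    im=camera(c); cv2.imwrite(f"pics/{c}0.png",im[:,:,::-1]); print(c,camera_info(c))
    for n in "tea_light red_spoon sugar_shaker drops_bottle steel_spoon warmer spoon_rest black_coaster white_coaster".split():
        print(n,[(round(d["score"],2),[round(v,1) for v in d["extent"]]) for d in nets.spot_in(c,n)][:4])
E
```

```text
pics
{'t': 0.0, 'joint_positions': array([-67.02477065,  36.05804528,   2.20287796,  86.99497201,
        -1.54889997,  57.08363002,  -1.14651543]), 'joint_velocities': array([-0.02099337,  0.06237442,  0.02416172,  0.07682221,  0.07531731,
       -0.15293264, -0.00951293]), 'joint_torque': array([ 1.17821455e-03, -5.63393748e+01,  1.22699350e+00, -1.93441826e+01,
        1.11308077e-02,  1.05155009e-02,  2.67226147e-05]), 'position': array([292.22928129, 579.97099194, 255.40471485]), 'tcp_rot': array([-1.79893019e+02, -7.07242470e-05,  1.53252836e+02]), 'force': array([-0.55174906,  0.53080301,  0.81725776]), 'moment': array([-0.00860098, -0.02343018,  0.02562666]), 'gripper_force': 0.0, 'opening': 85.10244901387321} 25.0
top {'mtx': array([[558.37644699,   0.        , 320.86610115],
       [  0.        , 558.37644699, 248.70938518],
       [  0.        ,   0.        ,   1.        ]]), 'k1': -0.05601443243793073, 'eye': array([-122.13517066, -206.69991418,  996.83625716]), 'attitude': array([ 3.71007357e+01, -1.56058187e-02, -7.14625990e+01])}
tea_light [(0.59, [261.4, 241.1, 9.5, 1
[... 562 characters left out ...]
506],
       [  0.        , 439.55562302, 248.26968205],
       [  0.        ,   0.        ,   1.        ]]), 'k1': -0.007341438305490848, 'eye': array([409.73121062, 781.18063248, 617.13830145]), 'attitude': array([  54.4860681 ,   -0.77713419, -170.00354458])}
tea_light [(0.72, [295.5, 312.0, 9.3, 16.8]), (0.56, [264.9, 300.3, 20.2, 18.6])]
red_spoon [(0.94, [333.5, 424.2, 80.4, 28.0])]
sugar_shaker [(0.76, [251.8, 333.6, 21.3, 47.8])]
drops_bottle []
steel_spoon [(0.57, [354.9, 359.5, 76.2, 12.7])]
warmer [(0.88, [341.6, 182.4, 22.7, 21.6])]
spoon_rest [(0.78, [340.8, 233.8, 77.7, 23.7])]
black_coaster [(0.69, [338.1, 262.5, 26.9, 18.3])]
white_coaster [(0.58, [337.1, 207.8, 30.8, 13.5])]
```

Run:
```python
import cv2
for c,(x0,x1,y0,y1) in (("top",(120,540,170,340)),("side",(200,440,160,460))):
    im=cv2.imread(f"pics/{c}0.png")[y0:y1,x0:x1]; s=min(800/im.shape[1],600/im.shape[0])
    cv2.imwrite(f"pics/{c}0c.png",cv2.resize(im,None,fx=s,fy=s,interpolation=cv2.INTER_CUBIC))
```

```text
(no output)
```

View pics/top0c.png

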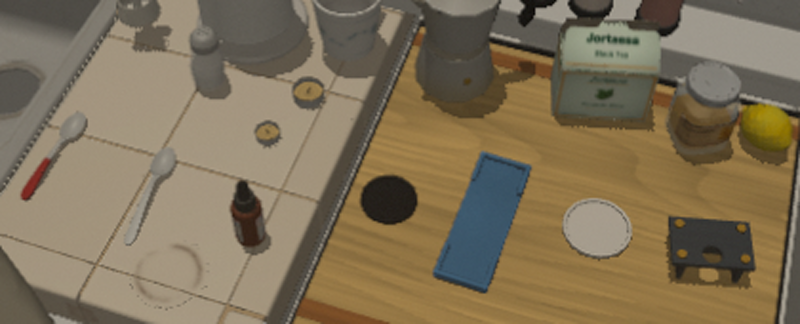

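View pics/side0c.png

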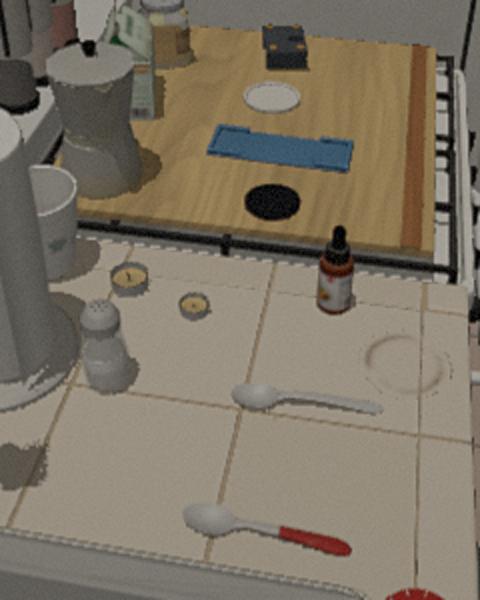

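```bash
cat > h.py <<'E'
from plant import telemetry, camera, camera_info, bot, nets
import cv2, numpy as np
from scipy.spatial.transform import Rotation as Ro
from scipy.optimize import least_squares
def cam(c):
    i=camera_info(c); R=Ro.from_euler("xyz",i["attitude"],degrees=True).as_matrix()@np.diag([1,-1,-1])
    return i["mtx"],np.array([i["k1"],0,0,0.]),np.array(i["eye"]),R   # R: cv camera -> world
def toplane(c,px,z):
    M,D,e,R=cam(c); n=cv2.undistortPoints(np.float64(px).reshape(-1,1,2),M,D)[:,0]
    d=np.c_[n,np.ones(len(n))]@R.T; return (e+d*((z-e[2])/d[:,2])[:,None])[:,:2]
def proj(c,P):
    M,D,e,R=cam(c); return cv2.projectPoints(np.float64(P).reshape(-1,3),cv2.Rodrigues(R.T)[0],-R.T@e,M,D)[0][:,0]
def contour(mask,box):
    m=np.zeros_like(mask); x,y,w,h=box; s=np.s_[int(y-h/2):int(y+h/2)+1,int(x-w/2):int(x+w/2)+1]; m[s]=mask[s]
    cs=cv2.findContours(m,cv2.RETR_EXTERNAL,cv2.CHAIN_APPROX_NONE)[0]; return max(cs,key=cv2.contourArea)[:,0].astype(float)
def cyl(x,y,z0,prof,n=48):
    a=np.linspace(0,2*np.pi,n); return np.vstack([np.c_[x+r*np.cos(a),y+r*np.sin(a),np.full(n,z0+z)] for r,z in prof])
def fitbox(boxes,z0,prof,guess):
    def f(q):
        out=[]
        for c,b in boxes.items():
            p=proj(c,cyl(*q,z0,prof)); lo,hi=p.min(0),p.max(0); out+=[lo[0]-(b[0]-b[2]/2),hi[0]-(b[0]+b[2]/2),lo[1]-(b[1]-b[3]/2),hi[1]-(b[1]+b[3]/2)]
        return np.array(out)
    r=least_squares(f,guess,loss="soft_l1"); return r.x.round(1),f(r.x).round(1)
E
python3 - <<'E'
from h import *
B={"top":dict(black=[323,273,36,34],white=[434,289,42,38],rest=[374.6,286,66,80],warm=[493,300,56,46],red=[147,250,44,52]),
"side":dict(black=[336,261,36,26],white=[336,208.5,36,20],rest=[340.5,234,84,30],warm=[342,183,28,30],red=[333.5,424,92,36])}
for c in B:
    im=cv2.imread(f"pics/{c}0.png"); hsv=cv2.cvtColor(im,cv2.COLOR_BGR2HSV); H,S,V=cv2.split(hsv)
    print(c)
    blk=((V<60)*255).astype(np.uint8)
    for n,m,z in (("black",blk,24),("white",((S<50)&(V>90))*np.uint8(255),24),("rest",((H>95)&(H<125)&(S>100))*np.uint8(255),27)):
        k=contour(m,B[c][n]); w=toplane(c,k,z).astype(np.float32)
        print(n,cv2.fitEllipse(w) if n!="rest" else cv2.minAreaRect(w))
    k=contour(((V<80)&(S<90))*np.uint8(255),B[c]["warm"]); print("warm", cv2.minAreaRect(toplane(c,k,50).astype(np.float32)), cv2.boundingRect(k.astype(int)))
    k=contour((((H<8)|(H>172))&(S>120))*np.uint8(255),B[c]["red"]); print("redhandle",cv2.minAreaRect(toplane(c,k,7).astype(np.float32)))
tl={"top":[281.3,217.2,14,13.5],"side":[264.9,300.3,20.2,18.6]}
for c in tl: print("tealight",c,toplane(c,[tl[c][:2]],10.5))
g=lambda c,b:toplane(c,[b[:2]],45)[0]
sh={"top":[227.8,199.9,19.8,40.6],"side":[251.8,333.6,21.3,47.8]}
print(fitbox(tl,3,[(19,0),(19,15)],g("side",tl["side"])))
print(fitbox(sh,3,[(22,0),(22,74),(10,90)],g("side",sh["side"])))
print(fitbox({"top":[248.1,283.2,18,36.2]},3,[(16.5,0),(16.5,69),(6,102)],g("top",[248,283])))
for c,b in (("top",[147.4,250.4]),("side",[333.5,424.2])): print("red",toplane(c,[b],7))
for c,b in (("top",[197.9,274.2]),("side",[354.9,359.5])): print("steel",toplane(c,[b],7))
E
```

```text
top
black ((512.90576171875, -0.675508975982666), (59.84568786621094, 62.02727508544922), 122.26475524902344)
white ((550.0559692382812, -227.3583526611328), (71.80970764160156, 74.2662353515625), 87.8814926147461)
rest ((521.1161499023438, -107.48981475830078), (57.13737869262695, 168.44622802734375), 87.98094940185547)
warm ((544.0075073242188, -346.74505615234375), (74.27345275878906, 86.73771667480469), 13.866345405578613) (471, 284, 45, 34)
redhandle ((422.07659912109375, 398.2724914550781), (58.68605422973633, 12.465067863464355), 3.1240296363830566)
side
black ((515.5367431640625, 2.4161224365234375), (59.95708465576172, 64.2304916381836), 8.68915843963623)
white ((551.8468017578125, -225.5140838623047), (73.0012435913086, 76.48362731933594), 175.5482635498047)
rest ((522.2333984375, -103.08198547363281), (65.71943664550781, 169.1255340576172), 88.04428100585938)
warm ((548.9757690429688, -322.314453125), (58.28996276855469, 128.5345001220703), 12.261034965515137) (331, 173, 23, 22)
redhandle ((421.4600830078125, 395.9120788574219), (12.937538146972656, 54.07417297363281), 84.82133483886719)
tealight top [[642.7889267  146.10108587]]
tealight side [[638.76532949 145.59392404]]
(array([639.3, 145.2]), array([-1.6,  1.2, -0.4,  2.9,  0.2, -0.7,  0.2, -0.3]))
(array([625.9, 267.5]), array([-1.2,  2.4,  2.6, -1.1, -4.7,  2.7, -0.9,  0.9]))
(array([427.4, 134.2]), array([-0.8,  0.8, -0.5,  0.5]))
red [[460.22781765 396.19331338]]
red [[457.58124122 392.50780138]]
steel [[438.19140657 260.29616814]]
steel [[440.50117581 260.94003807]]
```

Run:
```python
from h import *
print("red ends top",toplane("top",[[132.5,274],[165,229.5]],6),"side",toplane("side",[[376,434.5],[292,418.5]],6))
print("steel ends side",toplane("side",[[391,365],[316,356]],6))
for c,(x0,x1,y0,y1) in {"top":(462,526,276,326),"side":(322,362,166,200)}.items():
    im=cv2.imread(f"pics/{c}0.png"); b=im[y0:y1,x0:x1]
    cv2.imwrite(f"pics/w_{c}.png",cv2.resize(b,None,fx=10,fy=10,interpolation=cv2.INTER_CUBIC))
a,b=cv2.imread("pics/w_top.png"),cv2.imread("pics/w_side.png")
o=np.zeros((500,1040,3),np.uint8);o[:500,:640]=a;o[:340,640:]=b;cv2.imwrite("pics/w.png",cv2.resize(o,None,fx=.75,fy=.75))
```

```text
red ends top [[393.65944136 396.04037168]
 [527.07544823 387.93209903]] side [[391.96995302 397.16251094]
 [522.52867252 393.96456051]]
steel ends side [[376.90721759 260.60085598]
 [509.71020356 265.02155154]]
```

View pics/w.png

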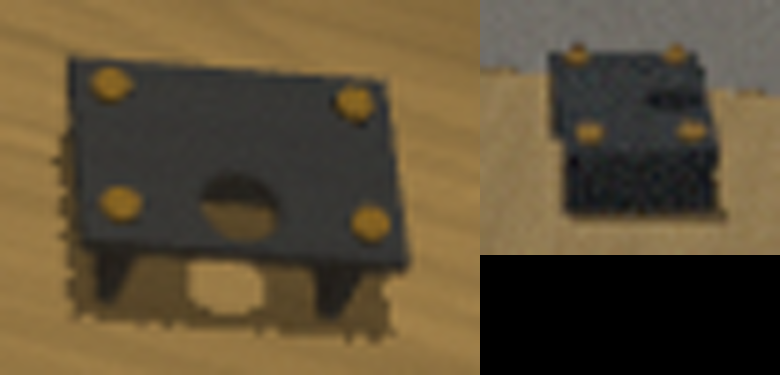

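The plate shows as a dark quad with 4 studs, opening towards image bottom in the top view (corners about (471,284), (514,287), (516,312), (473,308)).

Run:
```python
from h import *
t=np.array([[68,58],[387,82],[408,268],[85,242]])/7.5+[461.5,275.5]
s=(np.array([[549,53],[703,55],[716,150],[565,143]])-[480,0])/7.5+[321.5,165.5]
st=np.array([[111,84],[355,103],[371,222],[121,203]])/7.5+[461.5,275.5]
ss=(np.array([[578,54],[676,54],[693,131],[590,132]])-[480,0])/7.5+[321.5,165.5]
for c,p,z in (("top",t,50),("side",s,50),("top",st,54),("side",ss,54)):
    w=toplane(c,p,z); print(c,w.round(1).tolist(),w.mean(0).round(1),np.degrees(np.arctan2(*(w[[1,2,3,0]]-w)[:,::-1].T)).round(1))
```

```text
top [[570.3, -296.8], [590.1, -381.0], [532.7, -393.5], [513.7, -310.7]] [ 551.7 -345.5] [ -76.8 -167.8  102.9   13.8]
side [[591.8, -381.7], [532.5, -392.1], [517.6, -313.6], [573.5, -308.0]] [ 553.9 -348.8] [-170.1  100.7    5.8  -76.1]
top [[562.7, -308.9], [577.5, -372.8], [541.0, -381.6], [526.0, -317.4]] [ 551.8 -345.2] [ -77.  -166.4  103.2   13.1]
side [[579.3, -374.9], [542.0, -382.6], [527.2, -319.3], [564.6, -310.8]] [ 553.3 -346.9] [-168.4  103.2   12.7  -77.1]
```

```bash
cat >> h.py <<'E'
def goal(x,y,z,psi,s=None):
    s=s or telemetry.get_state(); p=np.array(s["position"]); a=s["tcp_rot"]; ps=a[2]
    R=Ro.from_euler("xyz",[180,0,ps],degrees=True).as_matrix()
    print("shift",(R.T@(np.array([x,y,z])-p)).round(1),"roll",round((ps-psi+180)%360-180,1),"| at",p.round(1),a.round(1),"t",round(s["t"],2))
E
python3 - <<'E'
from h import *
print("small tl",toplane("side",[[297,313]],8),toplane("top",[[260,239]],8))
print("cup right base",toplane("side",[[237.5,275],[237,297],[225,300]],3), "rim",toplane("side",[[237,250]],90))
print("kettle base R",toplane("side",[[237,340],[225,358]],3),"moka base",toplane("side",[[270,250],[255,258]],18))
for c,b in (("top",[281.3,217.2]),("side",[264.9,300.3])): print(toplane(c,[b],10))
goal(640.5,145.5,120,0)
E
```

```text
small tl [[567.07093084 166.7574669 ]] [[569.41145178 169.4413018 ]]
cup right base [[724.26277693  69.63489849]
 [701.16740978 138.88928883]
 [722.24840011 152.30805817]] rim [[707.71534589  93.288281  ]]
kettle base R [[661.46931765 252.32039162]
 [668.1198503  296.95768696]] moka base [[673.34314964 -15.36617489]
 [698.12804886  21.13642377]]
[[643.17668701 146.27993006]]
[[638.9541027  145.07006435]]
shift [-506.5 -231.8  136.3] roll 153.3 | at [292.5 580.5 256.3] [180.   -0.  153.3] t 1.0
```

```bash
python3 -m creep '{"translation":[[-50,-30,0],[-100,-60,0],[-150,-90,10],[-200,-120,20],[-250,-150,30],[-300,-180,40],[-334,-202,50],[-385,-211,60],[-440,-221,66],[-500,-231,66]],"roll":[10,20,30,40,50,60,70,80,90,100],"fingers":[0.3,0.3,0.3,0.3,0.3,0.3,0.3,0.3,0.3,0.3]}' 40
python3 - <<'E'
from h import *
s=telemetry.get_state(); print(s["opening"],bot.tips_ahead,s["force"]); goal(640.5,145.5,120,0)
E
```

```text
t: 2.25
position: [635.8, 148.8, 189.8]
tcp_rot: [-179.9, 0.0, 53.0]
force: [1.0, -0.5, 0.6]
opening: 59.8
gripper_force: 0.0
59.7683781550648 25.0 [ 1.00718631 -0.48410604  0.62527905]
shift [ 0.2  5.7 69.8] roll 53.0 | at [635.8 148.8 189.8] [-179.9    0.    53. ] t 2.25
```

```bash
python3 -m creep '{"translation":[[0,1,20],[0,2,40],[0,4,70],[0,5.7,100],[0.2,5.7,125],[0.2,5.7,145],[0.2,5.7,152],[0.2,5.7,156],[0.2,5.7,160],[0.2,5.7,160]],"roll":[10,20,30,40,50,53,53,53,53,53],"fingers":[0.3,0.3,0.3,0.3,0.3,0.3,0.3,0.3,0.3,0.3]}' 40
python3 -m creep '{"translation":[[0,0,0],[0,0,0],[0,0,0],[0,0,0],[0,0,0],[0,0,0],[0,0,0],[0,0,0],[0,0,0],[0,0,0]],"roll":[0,0,0,0,0,0,0,0,0,0],"fingers":[0.7,0.7,0.7,0.7,0.7,0.7,0.7,0.7,0.7,0.7]}' 30
python3 - <<'E'
from h import *
im=camera("side"); cv2.imwrite("pics/s1.png",cv2.resize(im[200:360,180:400,::-1],None,fx=3,fy=3))
E
```

```text
t: 3.5
position: [640.0, 145.9, 30.7]
tcp_rot: [-180.0, -0.0, 0.3]
force: [0.5, 0.2, 1.1]
opening: 59.8
gripper_force: 0.0
t: 4.75
position: [640.1, 146.0, 31.0]
tcp_rot: [-180.0, -0.0, 0.3]
force: [-0.4, 0.2, 6.2]
opening: 35.6
gripper_force: 30.2
```

View pics/s1.png

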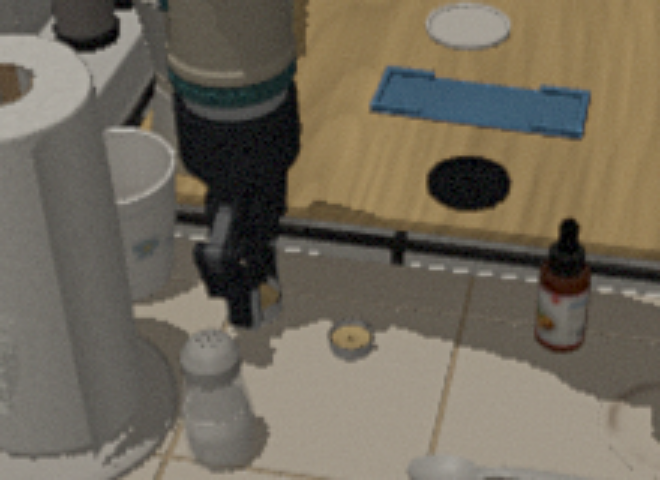

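Run:
```python
from h import *
print((proj("side",[[640,171,5],[629,171,5],[651,171,5],[640,146,18],[621,146,18],[659,146,18]])-[180,200])*3)
im=camera("top"); cv2.imwrite("pics/t1.png",cv2.resize(im[180:280,200:340,::-1],None,fx=5,fy=5))
```

```text
[[242.59384532 332.244231  ]
 [258.58670884 334.41478591]
 [226.65566234 330.08062861]
 [252.01579928 292.77876894]
 [279.31283136 296.36496599]
 [224.87740951 289.21231909]]
```

View pics/t1.png

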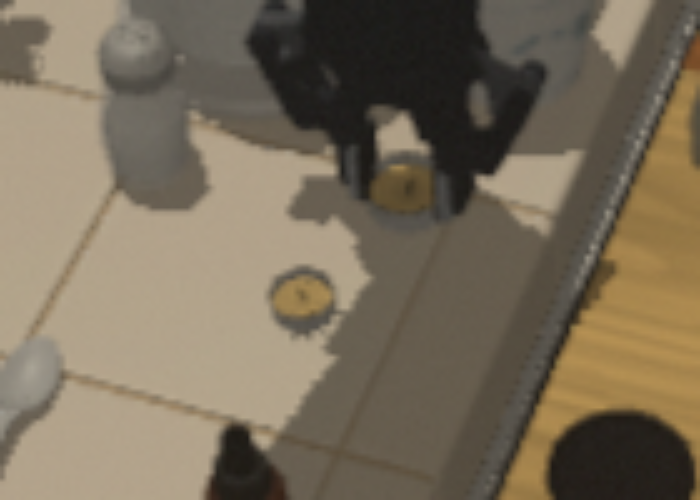

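```bash
python3 -m creep '{"translation":[[0,0,-20],[0,0,-60],[-25,30,-85],[-60,85,-90],[-80,140,-90],[-100,200,-90],[-115,260,-90],[-125,320,-90],[-135,380,-90],[-143,435,-85]],"roll":[0,0,0,-4,-8,-13,-13,-13,-13,-13],"fingers":[0.7,0.7,0.7,0.7,0.7,0.7,0.7,0.7,0.7,0.7]}' 30
python3 - <<'E'
from h import *
goal(493.2,-359.9,47,13)
E
```

```text
t: 6.1
position: [498.4, -292.6, 116.7]
tcp_rot: [179.9, -0.1, 13.2]
force: [0.4, 0.5, -0.1]
opening: 35.2
gripper_force: 30.2
shift [-20.5  64.4  69.7] roll 0.2 | at [ 498.4 -292.6  116.7] [ 1.799e+02 -1.000e-01  1.320e+01] t 6.1
```

```bash
python3 -m creep '{"translation":[[-10,32,0],[-20.5,64.4,0],[-20.5,64.4,15],[-20.5,64.4,35],[-20.5,64.4,50],[-20.5,64.4,57],[-20.5,64.4,57],[-20.5,64.4,57],[-20.5,64.4,57],[-20.5,64.4,57]],"roll":[0,0,0,0,0,0,0,0,0,0],"fingers":[0.7,0.7,0.7,0.7,0.7,0.7,0.7,0.7,0.7,0.7]}' 30
python3 - <<'E'
from h import *
goal(493.2,-359.9,47,13)
im=camera("top"); cv2.imwrite("pics/t2.png",cv2.resize(im[260:360,440:560,::-1],None,fx=5,fy=5))
E
```

```text
t: 7.35
position: [493.7, -357.2, 58.7]
tcp_rot: [180.0, -0.0, 13.3]
force: [0.3, -0.1, -0.4]
opening: 35.6
gripper_force: 30.2
shift [-1.1  2.5 11.7] roll 0.3 | at [ 493.7 -357.2   58.7] [180.   -0.   13.3] t 7.35
```

View pics/t2.png

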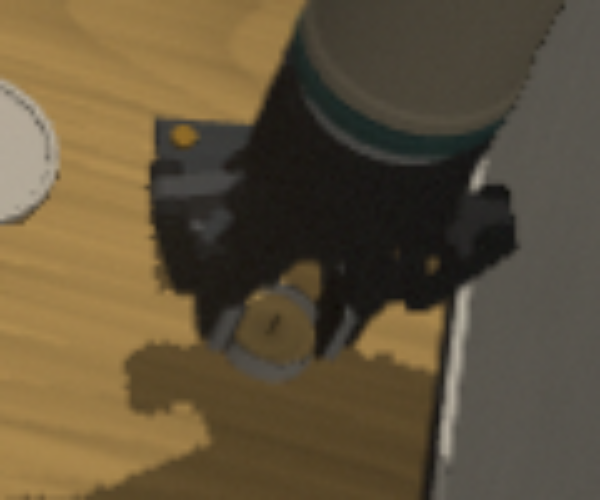

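```bash
python3 -m creep '{"translation":[[-0.5,2,4],[-1,2.5,8],[-1,2.5,10.5],[-1,2.5,11.8],[-1,2.5,11.8],[-1,2.5,11.8],[-1,2.5,11.8],[-1,2.5,11.8],[-1,2.5,-15],[-1,2.5,-40]],"roll":[0,0,0,0,0,0.3,0.3,0.3,0.3,0.3],"fingers":[0.7,0.7,0.7,0.7,0.7,0.4,0.4,0.4,0.4,0.4]}' 30
python3 -m creep '{"translation":[[-25,0,0],[-50,0,0],[-50,0,20],[-50,0,38],[-50,0,45],[-50,0,47],[-50,0,47],[-50,0,47],[-50,0,47],[-50,0,47]],"roll":[0,0,0,0,0,0,0,0,0,0],"fingers":[0.4,0.6,1,1,1,1,1,1,1,1]}' 30
python3 - <<'E'
from h import *
for xx in (-66,-31,-28): goal(538+xx*.9744,-349.6+xx*.225,51,13)
im=camera("top"); cv2.imwrite("pics/t3.png",cv2.resize(im[260:360,440:560,::-1],None,fx=5,fy=5))
print(bot.tips_ahead,nets.spot_in("top","tea_light"))
E
```

```text
t: 8.65
position: [492.9, -359.7, 98.8]
tcp_rot: [-180.0, 0.0, 12.9]
force: [0.4, -0.5, -0.9]
opening: 51.1
gripper_force: 0.0
t: 9.9
position: [444.5, -371.0, 51.5]
tcp_rot: [180.0, -0.0, 13.0]
force: [-0.0, 0.5, 0.8]
opening: 0.4
gripper_force: 0.0
shift [30.   0.2  0.5] roll -0.0 | at [ 444.5 -371.    51.5] [180.  -0.  13.] t 9.9
shift [65.   0.2  0.5] roll -0.0 | at [ 444.5 -371.    51.5] [180.  -0.  13.] t 9.9
shift [68.   0.2  0.5] roll -0.0 | at [ 444.5 -371.    51.5] [180.  -0.  13.] t 9.9
25.0 [{'extent': [433.2, 289.5, 37.6, 31.8], 'score': 0.38}]
```

View pics/t3.png

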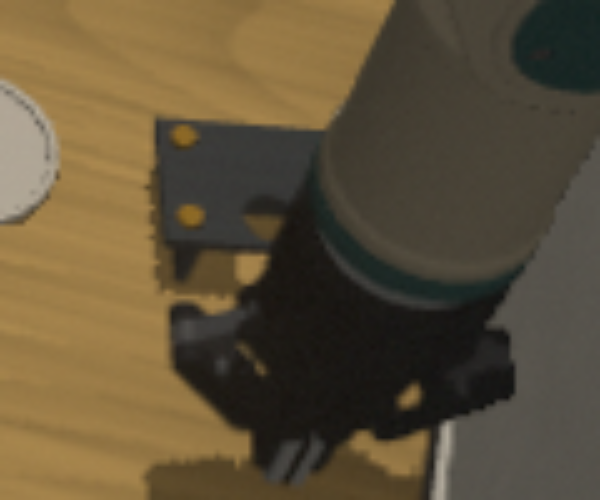

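```bash
python3 -m creep '{"translation":[[8,0,0],[15,0,0],[20,0,0],[25,0,0],[30,0,0],[35,0,0],[40,0,0],[45,0,0],[50,0,0],[55,0,0]],"roll":[0,0,0,0,0,0,0,0,0,0],"fingers":[1,1,1,1,1,1,1,1,1,1]}' 30
python3 -m creep '{"translation":[[1,0,0],[2,0,0],[3,0,0],[4,0,0],[5,0,0],[6,0,0],[7,0,0],[8,0,0],[8,0,0],[8,0,0]],"roll":[0,0,0,0,0,0,0,0,0,0],"fingers":[1,1,1,1,1,1,1,1,1,1]}' 30
python3 - <<'E'
from h import *
goal(538-31*.9744,-349.6-31*.225,51,13)
im=camera("top"); cv2.imwrite("pics/t4.png",cv2.resize(im[260:360,440:560,::-1],None,fx=5,fy=5))
E
```

```text
t: 11.25
position: [498.2, -358.6, 51.3]
tcp_rot: [-180.0, 0.0, 13.0]
force: [0.0, -0.7, 0.5]
opening: 0.2
gripper_force: 0.0
t: 12.5
position: [505.7, -356.9, 51.3]
tcp_rot: [180.0, 0.0, 13.0]
force: [0.5, 0.6, 0.0]
opening: -0.1
gripper_force: 0.0
shift [2.1 0.2 0.3] roll -0.0 | at [ 505.7 -356.9   51.3] [180.   0.  13.] t 12.5
```

```bash
python3 -m creep '{"translation":[[0.5,0,0],[1,0,0],[1.5,0,0],[2,0,0],[2.5,0,0],[3,0,0],[3.5,0,0],[4,0,0],[4,0,0],[4,0,0]],"roll":[0,0,0,0,0,0,0,0,0,0],"fingers":[1,1,1,1,1,1,1,1,1,1]}' 30
```

```text
t: 13.8
position: [509.7, -355.9, 51.3]
tcp_rot: [-180.0, -0.0, 13.0]
force: [0.5, 0.8, 0.2]
opening: 0.1
gripper_force: 0.0
```

```bash
python3 -m creep '{"translation":[[0.5,0,0],[1,0,0],[1.5,0,0],[2,0,0],[2.5,0,0],[3,0,0],[3,0,0],[3,0,0],[3,0,0],[3,0,0]],"roll":[0,0,0,0,0,0,0,0,0,0],"fingers":[1,1,1,1,1,1,1,1,1,1]}' 30
```

```text
t: 15.05
position: [512.2, -355.4, 51.3]
tcp_rot: [-180.0, 0.0, 12.9]
force: [-1.7, -0.4, 0.5]
opening: -0.4
gripper_force: 1.2
```

```bash
python3 -m creep '{"translation":[[0.5,0,0],[1,0,0],[1.5,0,0],[2,0,0],[2,0,0],[2,0,0],[2,0,0],[2,0,0],[2,0,0],[2,0,0]],"roll":[0,0,0,0,0,0,0,0,0,0],"fingers":[1,1,1,1,1,1,1,1,1,1]}' 30
```

```text
t: 16.3
position: [512.5, -355.3, 51.2]
tcp_rot: [-180.0, 0.2, 12.9]
force: [-7.1, -0.9, 3.0]
opening: 0.4
gripper_force: 3.5
```

```bash
python3 -m creep '{"translation":[[-10,0,0],[-30,0,-20],[-30,0,-70],[-30,-40,-110],[-25,-95,-120],[-15,-155,-120],[0,-215,-120],[10,-275,-120],[20,-335,-120],[30,-395,-120]],"roll":[0,0,0,0,2,4,8,12,15.5,15.5],"fingers":[1,0.9,0.7,0.6,0.5,0.4,0.4,0.4,0.4,0.4]}' 30
python3 - <<'E'
from h import *
goal(458.8,393.8,90,-2.5)
im=camera("top"); a=cv2.resize(im[270:340,450:540,::-1],None,fx=6,fy=6)
im=camera("side"); b=cv2.resize(im[160:210,310:370,::-1],None,fx=6,fy=6,interpolation=cv2.INTER_CUBIC)
o=np.zeros((420,800,3),np.uint8);o[:,:440]=a[:,:440];o[:300,440:]=b; cv2.imwrite("pics/t5.png",o)
E
```

```text
t: 17.55
position: [455.8, 39.5, 171.6]
tcp_rot: [-179.9, -0.1, -2.5]
force: [1.2, 0.4, -0.3]
opening: 51.1
gripper_force: 0.0
shift [ -12.7 -354.1   81.6] roll -0.0 | at [455.8  39.5 171.6] [-1.799e+02 -1.000e-01 -2.500e+00] t 17.55
```

View pics/t5.png

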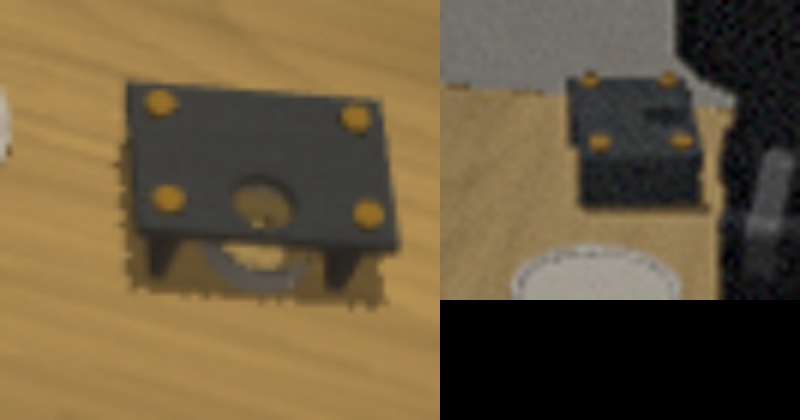

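Run:
```python
from h import *
o=np.array([538,-349.6]);u=np.array([.9744,.225]);v=np.array([-.225,.9744])
P=lambda x,y:[449.6+x/6,269.6+y/6]
for n,p,z in (("front bottom",P(258,293),18),("front top?",P(256,285),33),("left top",P(203,248),33),("right top",P(312,255),33),("wick",P(261,222),33),("plate front",P(265,241),50),("plate backL",P(127,82),50),("plate frR",P(397,252),50)):
    w=toplane("top",[p],z)[0]-o; print(n,(w@u).round(1),(w@v).round(1))
for n,x,z in (("front bottom home",-19,18),("front top home",-19,33)):
    print(n,((proj("top",[[*(o+u*x),z]])[0]-[449.6,269.6])*6).round(1))
```

```text
front bottom -16.4 -3.4
front top? -22.5 1.5
left top -9.7 18.1
right top -9.1 -18.4
wick 2.3 -2.3
plate front -15.7 2.1
plate backL 43.3 43.8
plate frR -16.0 -41.2
front bottom home [248.5 298.9]
front top home [259.5 276.3]
```

The tea light is under the plate against the stop (front rim at about crop (258,290), wick visible through the hole). On to the spoon.

```bash
python3 -m creep '{"translation":[[-2,-60,0],[-4,-120,0],[-6,-180,0],[-8,-240,0],[-10,-300,0],[-12.7,-354,20],[-12.7,-354,60],[-12.7,-354,100],[-12.7,-354,120],[-12.7,-354,120]],"roll":[0,0,0,0,0,0,0,0,0,0],"fingers":[0.5,0.5,0.5,0.5,0.5,0.5,0.5,0.5,0.5,0.5]}' 30
python3 - <<'E'
from h import *
goal(458.8,393.8,30,-2.5)
im=camera("side"); a=cv2.resize(im[360:470,260:420,::-1],None,fx=4,fy=4); cv2.imwrite("pics/t6.png",a)
E
```

```text
t: 18.9
position: [458.1, 390.6, 50.5]
tcp_rot: [180.0, 0.1, -2.6]
force: [-0.1, -1.0, 0.3]
opening: 42.7
gripper_force: 0.0
shift [ 0.6 -3.2 20.5] roll -0.1 | at [458.1 390.6  50.5] [ 1.8e+02  1.0e-01 -2.6e+00] t 18.9
```

View pics/t6.png

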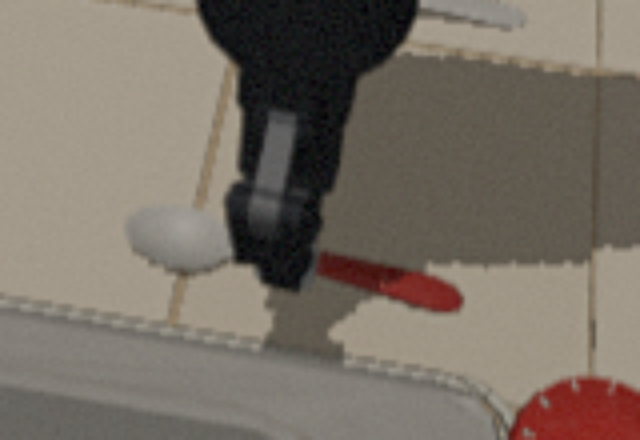

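The gripper straddles the spoon's middle (about crop (290,260)).

```bash
python3 -m creep '{"translation":[[0.6,-2,8],[0.6,-3,15],[0.6,-3,19],[0.6,-3,20.5],[0.6,-3,20.5],[0.6,-3,20.5],[0.6,-3,20.5],[0.6,-3,20.5],[0.6,-3,20.5],[0.6,-3,20.5]],"roll":[0,0,0,0,0,0,0,0,0,0],"fingers":[0.5,0.5,0.5,0.5,1,1,1,1,1,1]}' 30
python3 -m creep '{"translation":[[0,0,-3],[0,0,-10],[0,0,-20],[0,0,-30],[0,0,-40],[0,0,-50],[0,0,-60],[0,0,-70],[0,0,-70],[0,0,-70]],"roll":[0,0,0,0,0,0,0,0,0,0],"fingers":[1,1,1,1,1,1,1,1,1,1]}' 30
python3 - <<'E'
from h import *
goal(521.5,-105.5,120,-2)
im=camera("side"); a=cv2.resize(im[300:470,240:440,::-1],None,fx=3,fy=3); cv2.imwrite("pics/t7.png",a)
E
```

```text
t: 20.2
position: [459.2, 394.1, 31.0]
tcp_rot: [-180.0, -0.0, -2.5]
force: [-0.4, 0.8, 3.7]
opening: 19.4
gripper_force: 29.4
t: 21.45
position: [458.7, 394.0, 100.6]
tcp_rot: [180.0, 0.0, -2.5]
force: [-0.6, -0.2, 0.3]
opening: 19.0
gripper_force: 29.2
shift [ 84.9 496.3 -19.4] roll -0.5 | at [458.7 394.  100.6] [180.    0.   -2.5] t 21.45
```

View pics/t7.png

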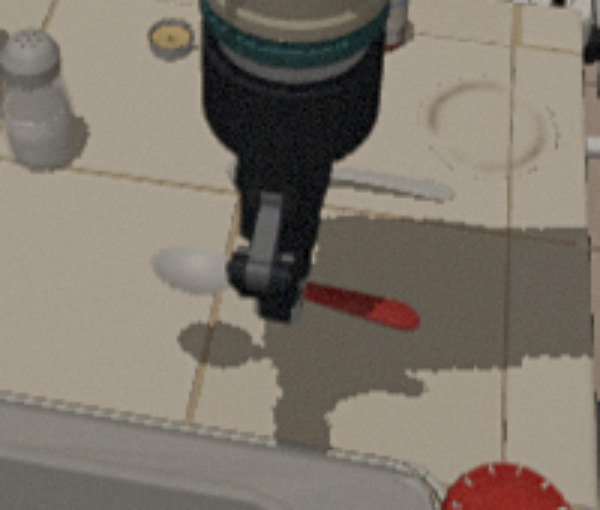

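Spoon is lifted level, held near its middle (finger at crop (278,300), spoon from 152 to 419).

```bash
python3 -m creep '{"translation":[[0,0,-40],[10,40,-80],[20,95,-80],[30,150,-80],[40,210,-80],[50,270,-80],[60,330,-80],[70,390,-80],[80,450,-70],[85,496,-50]],"roll":[0,0,0,0,-0.5,-0.5,-0.5,-0.5,-0.5,-0.5],"fingers":[1,1,1,1,1,1,1,1,1,1]}' 30
python3 -m creep '{"translation":[[0,0,15],[0,0,30],[0,0,45],[0,0,60],[0,0,70],[0,0,70],[0,0,70],[0,0,70],[0,0,70],[0,0,70]],"roll":[0,0,0,0,0,0,0,0,0,0],"fingers":[1,1,1,1,1,1,1,1,1,1]}' 30
python3 - <<'E'
from h import *
goal(521.5,-105.5,51,-2)
im=camera("side"); a=cv2.resize(im[190:260,270:400,::-1],None,fx=4,fy=4)
im=camera("top"); b=cv2.resize(im[230:340,320:440,::-1],None,fx=4,fy=4)
o=np.zeros((600,800,3),np.uint8);o[:280,:520]=a;o[160:,:][:440,520:]=b[:,100:380]; cv2.imwrite("pics/t8.png",o)
E
```

```text
t: 22.75
position: [522.5, -108.4, 150.9]
tcp_rot: [179.9, -0.1, -2.1]
force: [0.5, 1.0, 0.2]
opening: 19.0
gripper_force: 29.3
t: 24.0
position: [521.9, -105.3, 81.0]
tcp_rot: [180.0, -0.0, -2.0]
force: [-0.2, -0.9, -1.1]
opening: 18.6
gripper_force: 29.3
shift [-0.4  0.3 30. ] roll -0.0 | at [ 521.9 -105.3   81. ] [180.  -0.  -2.] t 24.0
```

View pics/t8.png

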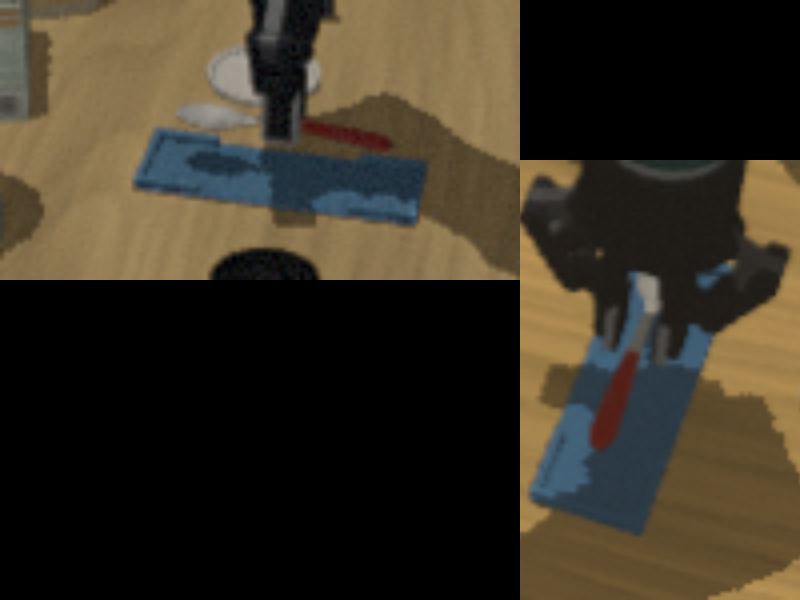

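```bash
python3 -m creep '{"translation":[[0,0,10],[0,0,20],[0,0,26],[0,0,29],[0,0,30],[0,0,30],[0,0,30],[0,0,30],[0,0,30],[0,0,30]],"roll":[0,0,0,0,0,0,0,0,0,0],"fingers":[1,1,1,1,1,1,0.5,0.5,0.5,0.5]}' 30
python3 -m creep '{"translation":[[0,0,-10],[0,0,-30],[0,0,-60],[-10,-20,-100],[-30,-80,-130],[-50,-140,-130],[-70,-200,-130],[-90,-239,-130],[-90,-239,-130],[-90,-239,-130]],"roll":[0,0,0,0,0,0,0,0,0,0],"fingers":[0.5,0.5,0.4,0.3,0.3,0.3,0.3,0.3,0.3,0.3]}' 30
python3 - <<'E'
from h import *
t=camera("top"); s=camera("side")
for c in("top","side"):
  for n in("drops_bottle","sugar_shaker","red_spoon"): print(c,n,[(round(d["score"],2),np.round(d["extent"],1)) for d in nets.spot_in(c,n)][:3])
P=[(16.5,0),(16.5,69),(6,102)]
print(fitbox({"top":[248.1,283.2,18,36.2],"side":[367.7,295,18.5,43]},3,P,[427,134]))
goal(427,134,150,-2)
cv2.imwrite("pics/t9.png",np.vstack([np.hstack([cv2.resize(t[230:330,330:430,::-1],None,fx=4,fy=4),cv2.resize(s[200:300,280:380,::-1],None,fx=4,fy=4)]),]))
E
```

```text
t: 25.35
position: [521.9, -105.2, 50.8]
tcp_rot: [-180.0, -0.0, -2.0]
force: [-0.2, -0.3, 0.1]
opening: 42.4
gripper_force: 0.0
t: 26.6
position: [440.8, 136.4, 181.4]
tcp_rot: [180.0, -0.1, -2.0]
force: [-0.3, -1.5, 0.4]
opening: 59.7
gripper_force: 0.0
top drops_bottle [(0.7, array([249.1, 284.4,  19.1,  36.9]))]
top sugar_shaker []
top red_spoon [(0.63, array([372.4, 281.2,  20.1,  47.4]))]
side drops_bottle [(0.74, array([339.8, 185.6,  25.5,  24.2]))]
side sugar_shaker [(0.6, array([251.9, 332.8,  24.4,  47.7]))]
side red_spoon [(0.67, array([338.1, 231.2,  39.6,   9.3]))]
(array([430.7, 134.9]), array([-0.4,  1.1, -1.9, -0.9,  0.5,  1.5, -2.6,  2.2]))
shift [-13.6   2.6  30.8] roll -0.1 | at [440.7 136.1 180.8] [180.   -0.   -2.1] t 27.0
```

View pics/t9.png

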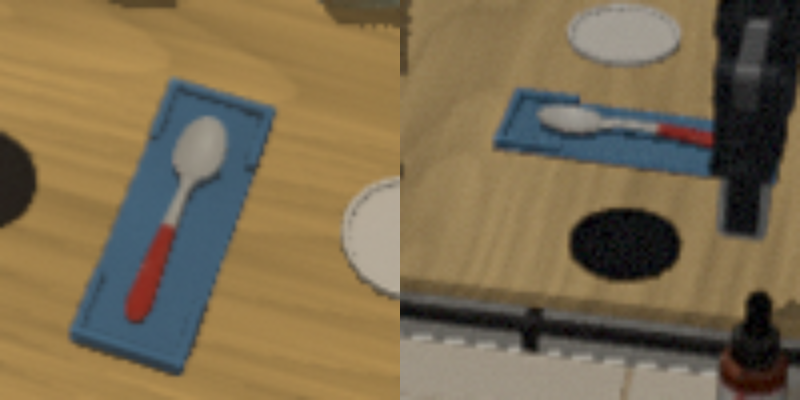

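The spoon lies flat, lengthwise in the rest (t9: top view (155,215), inside the rim). Next the bottle, gripped in two directions to centre it.

```bash
python3 -m creep '{"translation":[[-11,2,15],[-11,2,40],[-11,2,65],[-11,2,90],[-11,2,108],[-11,2,115],[-11,2,115],[-11,2,115],[-11,2,115],[-11,2,115]],"roll":[0,0,0,0,0,0,0,0,0,0],"fingers":[0.3,0.3,0.3,0.3,0.3,0.3,0.3,0.7,0.7,0.7]}' 20
python3 -m creep '{"translation":[[0,0,0],[0,0,0],[0,0,0],[0,0,0],[0,0,0],[0,0,0],[0,0,0],[0,0,0],[0,0,0],[0,0,0]],"roll":[0,0,0,0,0,0,0,0,0,0],"fingers":[0.8,0.8,0.8,0.8,0.3,0.3,0.3,0.3,0.3,0.3]}' 20
python3 -m creep '{"translation":[[0,0,0],[0,0,0],[0,0,0],[0,0,0],[0,0,0],[0,0,0],[0,0,0],[0,0,0],[0,0,0],[0,0,0]],"roll":[-10,-20,-30,-40,-50,-60,-70,-80,-90,-90],"fingers":[0.3,0.3,0.3,0.3,0.3,0.3,0.3,0.3,0.3,0.3]}' 20
python3 -m creep '{"translation":[[0,0,0],[0,0,0],[0,0,0],[0,0,0],[0,0,0],[0,0,0],[0,0,0],[0,0,0],[0,0,0],[0,0,0]],"roll":[0,0,0,0,0,0,0,0,0,0],"fingers":[0.8,0.8,0.8,0.8,0.8,0.8,0.8,0.8,0.8,0.8]}' 40
python3 - <<'E'
from h import *
goal(514.2,0.9,150,88)
E
```

```text
t: 28.25
position: [429.8, 135.3, 66.4]
tcp_rot: [-180.0, -0.1, -2.0]
force: [0.4, -1.1, 4.9]
opening: 30.8
gripper_force: 23.2
t: 29.5
position: [429.3, 135.2, 65.8]
tcp_rot: [-180.0, 0.0, -2.0]
force: [-0.1, -0.3, -1.3]
opening: 59.7
gripper_force: 0.0
t: 30.75
position: [429.4, 135.1, 65.8]
tcp_rot: [180.0, -0.0, 87.8]
force: [-0.5, 0.2, 0.6]
opening: 59.7
gripper_force: 0.0
t: 32.0
position: [429.6, 135.2, 65.9]
tcp_rot: [180.0, -0.0, 87.9]
force: [1.2, -0.1, 4.3]
opening: 30.9
gripper_force: 39.2
shift [-131.2   89.3  -84.1] roll -0.1 | at [429.6 135.2  65.9] [180.   -0.   87.9] t 32.0
```

```bash
python3 -m creep '{"translation":[[0,0,-15],[0,0,-40],[0,0,-65],[-20,10,-84],[-50,30,-84],[-80,50,-84],[-110,75,-84],[-125,86,-84],[-131.2,89.3,-84],[-131.2,89.3,-84]],"roll":[0,0,0,0,0,0,0,0,0,0],"fingers":[0.8,0.8,0.8,0.8,0.8,0.8,0.8,0.8,0.8,0.8]}' 40
python3 -m creep '{"translation":[[0,0,15],[0,0,30],[0,0,40],[0,0,50],[0,0,50],[0,0,50],[0,0,50],[0,0,50],[0,0,50],[0,0,50]],"roll":[0,0,0,0,0,0,0,0,0,0],"fingers":[0.8,0.8,0.8,0.8,0.8,0.8,0.8,0.8,0.8,0.8]}' 40
python3 - <<'E'
from h import *
goal(514.2,0.9,84.5,88)
E
```

```text
t: 33.25
position: [513.0, 1.6, 149.4]
tcp_rot: [-179.9, -0.0, 88.0]
force: [0.5, -0.6, -1.5]
opening: 30.8
gripper_force: 39.3
t: 34.5
position: [514.0, 0.9, 99.9]
tcp_rot: [180.0, -0.0, 88.0]
force: [0.6, -0.2, -0.0]
opening: 31.1
gripper_force: 39.3
shift [-0.   0.2 15.4] roll -0.0 | at [514.    0.9  99.9] [180.  -0.  88.] t 34.5
```

```bash
python3 -m creep '{"translation":[[0,0,6],[0,0,12],[0,0,14.5],[0,0,15.4],[0,0,15.4],[0,0,15.4],[0,0,15.4],[0,0,15.4],[0,0,15.4],[0,0,15.4]],"roll":[0,0,0,0,0,0,0,0,0,0],"fingers":[0.8,0.8,0.8,0.8,0.8,0.8,0.3,0.3,0.3,0.3]}' 40
python3 -m creep '{"translation":[[0,0,-15],[0,0,-50],[0,0,-90],[0,0,-110],[30,0,-120],[80,0,-120],[130,20,-120],[180,40,-120],[220,60,-120],[220,60,-120]],"roll":[0,0,0,0,0,0,0,0,0,0],"fingers":[0.3,0.3,0.3,0.3,0.3,0.3,0.3,0.3,0.3,0.3]}' 20
python3 - <<'E'
from h import *
t=camera("top"); s=camera("side")
for c in("top","side"):
  for n in("drops_bottle","sugar_shaker"): print(c,n,[(round(d["score"],2),np.round(d["extent"],1)) for d in nets.spot_in(c,n)][:3])
goal(626,267,200,88)
print("base edge top",toplane("top",[[240,204],[251,207],[262,205]],8)); print("base side",toplane("side",[[240,340],[235,351]],8),"roll edge side",toplane("side",[[223,340]],20))
cv2.imwrite("pics/t10.png",np.hstack([cv2.resize(t[180:300,200:360,::-1],None,fx=2.5,fy=2.5),cv2.resize(s[240:360,200:360,::-1],None,fx=2.5,fy=2.5)]))
E
```

```text
t: 35.75
position: [513.9, 0.9, 84.4]
tcp_rot: [180.0, -0.0, 88.0]
force: [1.1, -0.4, 0.1]
opening: 59.6
gripper_force: 0.0
t: 37.0
position: [582.3, 223.4, 205.0]
tcp_rot: [179.9, -0.1, 88.3]
force: [0.4, -0.1, -0.0]
opening: 59.6
gripper_force: 0.0
top drops_bottle [(0.73, array([323.8, 273.9,  27.2,  22.3])), (0.59, array([324.7, 263.6,  17.6,  33.8]))]
top sugar_shaker [(0.72, array([228.7, 200.4,  15.3,  34.5]))]
side drops_bottle [(0.65, array([334.5, 244. ,  16.8,  44.4]))]
side sugar_shaker [(0.62, array([252.4, 334.2,  22.1,  52. ])), (0.54, array([337.4, 210.2,  28.1,  14.4]))]
shift [51.6 42.5  4.9] roll -0.2 | at [581.6 217.1 204.9] [-180.     0.    87.8] t 37.3
base edge top [[651.93652304 254.4847574 ]
 [651.47549527 226.05036746]
 [665.5298952  203.81442789]]
base side [[654.01194222 255.59841871]
 [654.15943283 282.36364202]] roll edge side [[679.22627844 271.66052839]]
```

View pics/t10.png

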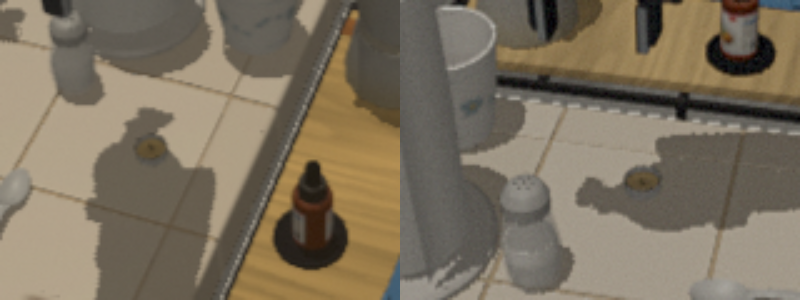

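Run:
```python
from h import *
for c,p in (("side",[254.8,356.3]),("top",[231,220])):
    w=toplane(c,[p],3)[0]; d=w-cam(c)[2][:2]; print(c,w, w+22*d/np.linalg.norm(d))
P=[(22,0),(22,74),(14,85),(6,90)]
for b in ({"side":[252.3,333.5,22.5,47]},{"top":[228,200,18,40]},{"top":[228,200,18,40],"side":[252.3,333.5,22.5,47]}): print(fitbox(b,3,P,[626,267]))
q=lambda x,y:(proj("side",[[x,y,3],[x,y,93]]),proj("top",[[x,y,3],[x,y,93]])); print(q(618,270))
goal(618,270,200,88)
```

```text
side [617.40035035 283.42142327] [625.87125367 263.11763552]
top [603.48915796 256.76447305] [622.02997022 268.60669754]
(array([622.2, 265.5]), array([-2.2,  3.8, -1.2,  0.8]))
(array([628.4, 268.5]), array([-2.2,  3.1,  1.6, -1.7]))
(array([626. , 266.4]), array([-1.8,  3.5,  2.6, -0.8, -4.5,  1.7, -1.2,  0.9]))
(array([[256.72431787, 350.5650448 ],
       [252.58141889, 314.45304158]]), array([[228.37518821, 214.13240236],
       [223.07563442, 187.67107051]]))
shift [54.3 34.4  4.9] roll -0.2 | at [581.6 217.1 204.9] [-180.     0.    87.8] t 37.3
```

The bottle stands in the middle of the black coaster (t10 (312,225)); the shaker stands just in front of the towel-roll stand, so I approach with the jaws turned to ψ≈20°.

```bash
python3 -m creep '{"translation":[[0,0,0],[10,5,0],[20,12,0],[30,20,0],[40,28,0],[49,36.5,0],[49,36.5,0],[49,36.5,30],[49,36.5,50],[49,36.5,50]],"roll":[10,20,30,40,50,60,67.8,67.8,67.8,67.8],"fingers":[0.1,0.1,0.1,0.1,0.1,0.1,0.1,0.1,0.1,0.1]}' 20
python3 - <<'E'
from h import *
goal(620,265,58,20)
t=camera("top"); s=camera("side")
cv2.imwrite("pics/t11.png",np.hstack([cv2.resize(t[140:260,180:300,::-1],None,fx=3.3,fy=3.3),cv2.resize(s[240:360,200:320,::-1],None,fx=3.3,fy=3.3)]))
E
```

```text
t: 38.55
position: [618.7, 265.6, 152.7]
tcp_rot: [-180.0, 0.2, 20.1]
force: [1.0, -0.5, 0.6]
opening: 76.7
gripper_force: 0.0
shift [ 1.   1.  94.7] roll 0.1 | at [618.7 265.6 152.7] [-180.     0.2   20.1] t 38.55
```

View pics/t11.png

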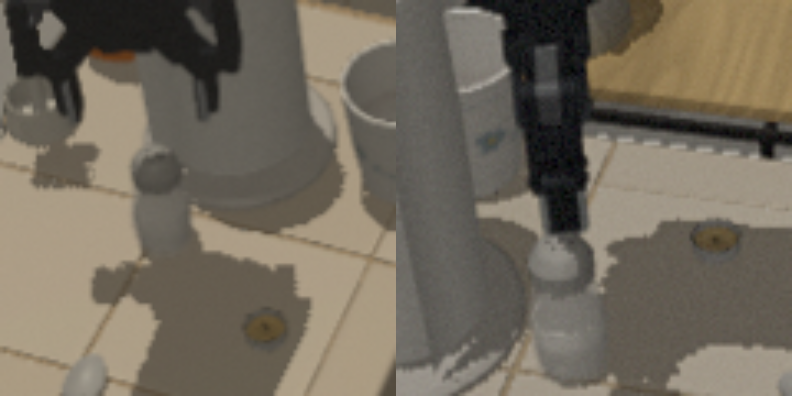

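Jaws are open and above the shaker (dome at t11 (158,165)), with the roll clear of the gripper. Descending.

```bash
python3 -m creep '{"translation":[[1,1,8],[1,1,16],[1,1,24],[1,1,32],[1,1,40],[1,1,45],[1,1,50],[1,1,50],[1,1,50],[1,1,50]],"roll":[0,0,0,0,0,0,0,0,0,0],"fingers":[0.1,0.1,0.1,0.1,0.1,0.1,0.1,0.1,0.1,0.1]}' 20
```

```text
t: 39.9
position: [621.5, 265.7, 104.7]
tcp_rot: [-180.0, -0.0, 20.2]
force: [0.3, 0.5, -0.1]
opening: 77.3
gripper_force: 0.0
```

```bash
python3 -m creep '{"translation":[[0,0,8],[0,0,16],[0,0,24],[0,0,32],[0,0,38],[0,0,42],[0,0,44.5],[0,0,44.5],[0,0,44.5],[0,0,44.5]],"roll":[0,0,0,0,0,0,0,0,0,0],"fingers":[0.1,0.1,0.1,0.1,0.1,0.1,0.1,0.1,0.1,0.1]}' 20; python3 -m creep '{"translation":[[0,0,0],[0,0,0],[0,0,0],[0,0,0],[0,0,0],[0,0,0],[0,0,0],[0,0,0],[0,0,0],[0,0,0]],"roll":[0,0,0,0,0,0,0,0,0,0],"fingers":[0.2,0.3,0.4,0.5,0.6,0.7,0.7,0.7,0.7,0.7]}' 40
```

```text
t: 41.15
position: [621.4, 265.7, 60.1]
tcp_rot: [-180.0, -0.0, 20.2]
force: [-0.2, -0.2, 0.9]
opening: 77.0
gripper_force: 0.0
t: 42.4
position: [621.5, 265.8, 60.3]
tcp_rot: [-180.0, -0.0, 20.2]
force: [-0.3, -0.1, 5.2]
opening: 38.5
gripper_force: 40.3
```

```bash
python3 -m creep '{"translation":[[0,0,-15],[0,0,-50],[0,0,-95],[-10,10,-135],[-40,45,-140],[-75,85,-140],[-115,134,-140],[-136,185,-140],[-156,235,-140],[-176,285,-140]],"roll":[0,0,0,0,0,0,0,0,0,0],"fingers":[0.7,0.7,0.7,0.7,0.7,0.7,0.7,0.7,0.7,0.7]}' 40
python3 - <<'E'
from h import *
goal(551,-226.4,130,20)
for c in("top","side"):
  camera(c); print(c,[(round(d["score"],2),np.round(d["extent"],1)) for d in nets.spot_in(c,"sugar_shaker")][:3])
E
```

```text
t: 43.65
position: [553.9, -64.3, 200.4]
tcp_rot: [180.0, -0.0, 20.1]
force: [0.9, -1.1, -0.8]
opening: 38.5
gripper_force: 40.0
shift [-58.5 151.2  70.4] roll 0.1 | at [553.9 -64.3 200.4] [180.   -0.   20.1] t 43.65
top [(0.78, array([361.4, 218.5,  21.4,  39.4])), (0.44, array([323.2, 263.4,  14.6,  37.9]))]
side [(0.57, array([324.6, 178.8,  16.7,  43. ]))]
```

```bash
python3 -m creep '{"translation":[[-20,50,0],[-40,100,0],[-58.5,151,10],[-58.5,151,30],[-58.5,151,60],[-58.5,151,85],[-58.5,151,100],[-58.5,151,100],[-58.5,151,100],[-58.5,151,100]],"roll":[0,0,0,0,0,0,0,0,0,0],"fingers":[0.7,0.7,0.7,0.7,0.7,0.7,0.7,0.7,0.7,0.7]}' 40
python3 - <<'E'
from h import *
goal(551,-226.4,79,20)
for c in("top","side"):
  camera(c); print(c,[(round(d["score"],2),np.round(d["extent"],1)) for d in nets.spot_in(c,"sugar_shaker")][:3])
z=telemetry.get_state()["position"][2]-60.3+3
for q in ((551,-226.4),(554,-226.4)):
  for c in("top","side"): p=proj(c,cyl(*q,z,[(22,0),(22,74),(10,90)])); print(q,c,(p.min(0)+p.max(0))/2,np.ptp(p,0))
E
```

```text
t: 45.1
position: [552.0, -224.6, 100.9]
tcp_rot: [179.9, -0.1, 20.2]
force: [0.5, 0.2, -1.1]
opening: 38.3
gripper_force: 40.1
shift [-1.6  1.4 21.9] roll 0.2 | at [ 552.  -224.6  100.9] [ 1.799e+02 -1.000e-01  2.020e+01] t 45.1
top [(0.57, array([436.8, 271.1,  21.9,  35. ]))]
side [(0.82, array([335.1, 188.2,  11.9,  33.3]))]
(551, -226.4) top [437.61564051 272.97243903] [28.26152194 39.18696834]
(551, -226.4) side [336.77370679 187.33811786] [17.74860707 37.10968105]
(554, -226.4) top [437.91169526 271.80151742] [28.23288201 39.16128243]
(554, -226.4) side [335.63134543 187.22949045] [17.69958799 37.09903611]
```

```bash
python3 -m creep '{"translation":[[-1.6,1.4,8],[-1.6,1.4,15],[-1.6,1.4,19],[-1.6,1.4,21],[-1.6,1.4,22],[-1.6,1.4,22],[-1.6,1.4,22],[-1.6,1.4,22],[-1.6,1.4,22],[-1.6,1.4,22]],"roll":[0,0,0,0,0,0,0,0,0,0],"fingers":[0.7,0.7,0.7,0.7,0.7,0.7,0.7,0.6,0.3,0.15]}' 40
python3 -m creep '{"translation":[[0,0,0],[0,0,0],[0,0,0],[0,0,0],[0,0,0],[0,0,0],[0,0,0],[0,0,0],[0,0,0],[0,0,0]],"roll":[0,10,20,30,40,50,60,70,80,90],"fingers":[0.15,0.15,0.15,0.15,0.15,0.15,0.15,0.15,0.15,0.15]}' 20
python3 -m creep '{"translation":[[0,0,0],[0,0,0],[0,0,0],[0,0,0],[0,0,0],[0,0,0],[0,0,0],[0,0,0],[0,0,0],[0,0,0]],"roll":[0,0,0,0,0,0,0,0,0,0],"fingers":[0.2,0.25,0.3,0.35,0.4,0.45,0.5,0.55,0.65,0.65]}' 20
```

```text
t: 46.55
position: [550.5, -226.4, 77.8]
tcp_rot: [180.0, -0.0, 20.2]
force: [-0.0, 0.2, 0.7]
opening: 72.1
gripper_force: 0.0
t: 47.8
position: [550.5, -226.1, 77.7]
tcp_rot: [180.0, -0.0, -70.2]
force: [-0.1, -0.1, -0.1]
opening: 72.7
gripper_force: 0.0
t: 49.05
position: [550.7, -226.2, 78.2]
tcp_rot: [-180.0, -0.0, -69.8]
force: [0.7, 1.3, 4.5]
opening: 39.3
gripper_force: 20.2
```

Centred now in both axes; release, retreat upward and check all placements numerically.

```bash
python3 -m creep '{"translation":[[0,0,0],[0,0,0],[0,0,0],[0,0,0],[0,0,0],[0,0,-15],[0,0,-50],[0,0,-100],[0,0,-140],[0,0,-140]],"roll":[0,0,0,0,0,0,0,0,0,0],"fingers":[0.5,0.3,0.15,0.15,0.15,0.15,0.15,0.15,0.15,0.15]}' 20
python3 -m creep '{"translation":[[0,0,0],[-20,-40,0],[-40,-80,0],[-60,-120,0],[-60,-120,0],[-60,-120,0],[-60,-120,0],[-60,-120,0],[-60,-120,0],[-60,-120,0]],"roll":[0,0,0,0,0,0,0,0,0,0],"fingers":[0.15,0.15,0.15,0.15,0.15,0.15,0.15,0.15,0.15,0.15]}' 20
python3 - <<'E'
from h import *
im={c:camera(c) for c in("top","side")}
for c in("top","side"):
  cv2.imwrite(f"pics/end_{c}.png",im[c][:,:,::-1])
  for n in("sugar_shaker","drops_bottle","tea_light","red_spoon","steel_spoon","warmer"): print(c,n,[(round(d["score"],2),np.round(d["extent"],1)) for d in nets.spot_in(c,n)][:3])
  for n,q,pr in(("shaker",(551,-226.4,21),[(22,0),(22,74),(10,90)]),("bottle",(514.2,.9,21),[(16.5,0),(16.5,69),(6,102)])):
    p=proj(c,cyl(*q,pr)); print(" expect",n,((p.min(0)+p.max(0))/2).round(1),np.ptp(p,0).round(1))
print(telemetry.get_state()["position"])
E
```

```text
t: 50.3
position: [551.6, -228.0, 222.2]
tcp_rot: [-179.7, -0.3, -69.9]
force: [0.3, -0.3, 0.1]
opening: 72.8
gripper_force: 0.0
t: 51.55
position: [642.2, -128.8, 218.0]
tcp_rot: [-180.0, 0.0, -69.9]
force: [-0.3, -1.1, -0.7]
opening: 72.5
gripper_force: 0.0
top sugar_shaker [(0.88, array([435.2, 279.1,  22.9,  38. ]))]
top drops_bottle [(0.87, array([322.5, 261.6,  17.2,  34.3]))]
top tea_light [(0.65, array([372.6, 286.3,  53.1,  71.8])), (0.59, array([261.9, 241.2,   9.8,  13. ])), (0.58, array([491.8, 309.9,  11.6,  16.5]))]
top red_spoon [(0.71, array([372.2, 281.8,  22.2,  49.7])), (0.48, array([435. , 290.9,  35.7,  25.5]))]
top steel_spoon []
top warmer [(0.77, array([494. , 303.7,  46.8,  31.6]))]
 expect shaker [435.8 279.2] [27.7 38.4]
 expect bottle [323.5 262. ] [16.3 38.2]
side sugar_shaker [(0.81, array([336.1, 194.2,  15.7,  35.8]))]
side drops_bottle [(0.83, array([333.9, 245.2,  14.4,  42.6]))]
side tea_light [(0.53, array([294.8, 314.2,  14.3,  17.9]))]
side red_spoon [(0.48, array([340.9, 233.6,  54.7,  14.7]))]
side steel_spoon [(0.79, array([353.7, 358.9,  75.2,  13.1])), (0.17, array([339.9, 232.9,  51.5,  12.3]))]
side warmer [(0.53, array([338.6, 183.8,  23.3,  20.4]))]
 expect shaker [336.5 194.9] [17.5 36.5]
 expect bottle [337.1 243.3] [15.9 44.5]
[ 642.29191965 -128.56978849  217.84745322]
```

```bash
python3 -c "
from plant import bot
print(bot.sign_off())"
```

```text
the job is handed in; nothing more can be done
None
```

I handed the job in after about 52 s of the 112 s, with the tea light against the stop, the red spoon in its rest, the bottle and shaker mid-coaster and the steel spoon untouched; the shaker's final position was checked only from the network detections and the gripper, not by eye, because all 14 viewings were used.

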